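# Shut the fume filter and hold its lid down on the new gasket

## Task

The gasket of the glue-fume filter on the desk has just been glued in and must be bedded before I lock the lid. Push its open filter drawer fully home until the catch seats, turn the wing fastener on the lid until it lines up with the slot in the frame beneath (wing in line with the two raised ribs beside it, parallel to the lid's front edge), then press the sprung lid down flush on the frame. Finish while still holding it pressed there - do not lock it and do not let go - and leave the other things on the desk where they are.

Things in the scene. Friction and masses are not known exactly. Their poses are not given: they have to be found in the camera images.
- filter_box: The fume filter: a fixed grey sheet-metal box, 240 mm deep (x) x 180 mm wide (y), frame rim at z = 100 mm. Origin at the centre of its underside on the desk; +x points from its front (drawer side, turned towards the robot) to its back, +y to its left, +z up. A hose spigot sticks out 22 mm at the back. The lid covers the whole top; a shallow drawer fills the front.
- drawer (a joint): Filter drawer, m: 0 = home (seated on a sprung ball catch), grows as it comes out towards -x of the box (at most 0.07; it starts 0.028 to 0.055 out). Running friction about 2 N; a push of 10 N at the pull takes it home against its end stop, and in the last 4 mm or so the catch pulls it in.
- drawer_pull (a point): Middle of the front face of the drawer's pull: a ledge 80 mm wide (y) standing 14 mm out of the drawer's front, its front face 12 mm high. At home this point lies at (-142, 0, 73) mm in the box's frame, the ledge's top at z = 79 mm, the drawer's front plate (158 mm wide, z = 20 to 92 mm) at x = -128 mm. Moves with the drawer.
- lid: The sprung lid, a sheet 240 x 184 mm, 6 mm thick, hinged along its back edge (118 mm behind this origin). Origin in its underside, above the box's origin: z = 102 mm when flush. Springs hold it ajar by 0.062 rad, this origin 7 mm up; about 8 N straight down at the fastener brings it flush; let go, it springs up. Axes as the box's when flush.
- lid_front (a point): Middle of the lid's front edge, underside: at (-122, 0, 102) mm in the box's frame when flush, 14 mm higher when ajar. Pressed, it stops 12 mm too high if the fastener is not in line with the slot, and 10 mm too high if the drawer is not home (two tabs under the lid drop into notches in the drawer's sides).
- fastener (a joint): Angle of the wing fastener in the lid, rad, counter-clockwise from above: 0 = its cross pin lies along the slot in the frame (wing along the box's y, parallel to the lid's front edge, in line with the ribs); it starts at 0.6 to 1.4. It turns through +-1.75 with 0.03 N m of friction and has no stop at 0; the pin drops through the slot when within about 0.15 of it.
- wing (a point): Top centre of the fastener's wing: a black upright blade 40 mm long (along this point's y axis), 9 mm thick, 26 mm high, on a round collar 28 mm across (its top 9 mm above the lid). The point is 35 mm above the lid's top face: at (-65, 0, 143) mm in the box's frame when the lid is flush, 11 mm higher when ajar. The blade may be gripped across its thickness and pressed down on.
- slot (a point): Centre of the slot in the frame under the fastener, at (-65, 0, 100) mm in the box's frame; 9 mm wide, 30 mm long along the box's y.
- glue_stick: Bystander, to be left alone: standing glue stick, 26 mm across, 86 mm tall. Origin under its centre.
- masking_tape: Bystander, to be left alone: roll of masking tape lying flat, 98 mm across, 25 mm high. Origin under its centre.
- pin_box: Bystander, to be left alone: small flat carton of pins, 55 x 36 x 14 mm. Origin under its centre.
- marker: Bystander, to be left alone: lying marker pen, 135 mm long, 17 mm thick. Origin under its centre.
- scissors: Bystander, to be left alone: scissors with blue handles lying flat, 223 x 97 x 10 mm. Origin under its centre.

How it is judged:
By the outcome, as a careful person would: the job done as asked, in the order asked, and still so for the second after the job is handed in, while the arm keeps its last pose, push and grip.
It also fails if it takes over 54 s, if anything falls off the work surface, if the arm or the gripper's body presses on something with over 40 N, if the wrist force passes 120 N, or if a joint passes its speed limit or range.

## Robot

A 6-joint arm with a two-finger parallel gripper is mounted at the origin on a cart in front of the work surface, level with it; the furniture and walls round the work are solid. World frame = base frame: x ahead of the robot, y to its left, z up, the work surface at z = 0. Lengths are in m, angles in degrees, forces in N, time in s.
With the tool pointing down it reaches from about 0.25 to 0.725 m from the base axis. Payload 9.7 kg.
Tool frame: the origin (TCP) lies at the centre of the arm's flange, where the gripper is bolted on; the fingertips stand 173 mm ahead of it and the grasp point (between the pads) lies 155 mm ahead of it; z points along the fingers, y is the line along which they close (so a half turn about z gives the same grasp; the last joint's range is limited). The gripper opens to 85 mm and grips with 20 to 120 N. Pads are 22 mm wide; open, the fingers measure 114 mm over their backs; the gripper's body (76 mm by 85 mm) begins 54 mm behind the grasp point. The pads swing forward as they close: fully open they stand 13 mm farther back than shut.
Start: joints at [-69.729, 4.979, 10.078, 95.1, 0, 90], TCP at [0.191, -0.516, 0.405] pointing down, gripper open.
Joint ranges: [-179.16, 179.16], [-48.56, 103.87], [-65.8, 70.77], [-126.05, 130.52], [-82.76, 87.17], [-180, 180]. Speed limits (degrees/s): [127.2, 127.2, 147.25, 180, 180, 180].

## Interface

Orientations are given as [roll, pitch, yaw] about the fixed x, y, z axes, in that order (R = Rz(yaw) Ry(pitch) Rx(roll)).
In Python, from workcell import monitor, camera, get_calibration, bot gives the robot as it stands.
- The arm moves only by the tool carry_out, never from a script. Its argument "targets" is text: rows parted by semicolons, each of 7 numbers parted by spaces: the shift along the tool's x, y, z in units of 0.04 m (1.0 is 0.04 m), then the turn, a rotation vector about the tool's x, y, z in units of 0.1 rad (1.0 is 0.1 rad), then the opening, from -1 (shut) to 1 (fully open), so that 0 is half open. A call has exactly 8 rows; each row shifts and turns the commanded pose from where the row before left it, along the tool's axes as they then stand; what a row does not reach is not made up. A row lasts 1/12 s, in which the tool goes at most 41.7 mm and 7.16 degrees, less where a joint would pass 70% of its speed; a pose out of reach is approached as far as the arm can. A call with a number of a shift or a turn outside -1 to 1 is refused whole. A call with a gripper value outside its range is refused whole. The fingers move at their own pace and stop on an object; "newtons" is the grip in N (left out, the last holds). Time passes only in rows, so rows that do not move let the fingers close, or fill a call up. It gives the time, the measured TCP pose, the force, the opening and the grip force at its end, in the units of the state.
- monitor.get_obs(): the state, without advancing time (a new reading comes with each control period).
- camera(name): name is "scene" or "top" or "wrist"; returns the picture (420x560x3 uint8, red, green, blue); there is no depth.
- get_calibration(name): a dict with "fx", "fy", "cx", "cy" (pixels), "view" (4x4, takes a point from world to camera coordinates). Camera axes: x right, y down, z forward; pixel columns grow to the right and rows downward; lengths in m; the calibration is good to about 2 mm. A picture is of the moment at which its call begins: read the wrist's pose just before it. get_calibration takes no time and is no camera call; for the wrist camera it gives the pose at the moment of the call.
- bot.job_done(): hands the job in; it is judged then, once.
The state is a dict: "time": time; "q": joint angles; "qd": joint speeds; "joint_efforts": joint torques, N m; "ee_pos": TCP position; "tcp_rot": TCP orientation; "wrist_force": force on the tool from outside, world axes, zero at the start; "torque": the same for the moment, N m; "opening": finger opening in m; "grasp_force": force on a finger pad.
Only numpy, scipy, OpenCV 4.12 (cv2) and the standard library are available. Lean on these libraries where they do the work, as an engineer would, in place of code of your own. Each camera call takes 0.05 s, during which the arm holds its last target. There are 200 camera calls.

## Working session

There is one attempt and no reset: what is moved stays moved. The work goes in short steps, Python scripts to look and compute and a tool call to move; the robot and the scene stay as the last step left them, time stands still between calls to the robot, and variables do not carry over. Pictures are saved under pics/ and viewed, at most 10 in all, crops included, and the job is handed in when it is done.

Besides the shell and the picture viewer there is one more tool, called after "Request:" as name(argument=value, ...) on one line, values as JSON. carry_out: Moves the arm, as the interface text tells. Shifts and turns lie within -1 to 1; 1 stands for 0.04 m of shift or 0.1 rad of turn. Its arguments: {"type":"object","properties":{"targets":{"type":"string"},"newtons":{"type":"number"}},"required":["targets"]}

```bash
mkdir -p pics; ls
python3 - <<'E'
from workcell import monitor, camera, get_calibration, bot
import cv2, numpy as np
o=monitor.get_obs(); print(o)
a=[]
for n in ["scene","top"]:
    im=camera(n); cv2.imwrite(f"pics/{n}0.png",im[:,:,::-1]); c=get_calibration(n); print(n,c)
E
```

```text
pics
{'time': 0.0, 'q': array([-6.97283854e+01,  5.01138207e+00,  1.00332913e+01,  9.50999549e+01,
       -6.96027939e-05,  9.00002024e+01]), 'qd': array([-0.03322289, -0.06024881,  0.02050455,  0.05179122,  0.03917676,
        0.0321308 ]), 'joint_efforts': array([-2.67953851e-06, -5.20370579e+01,  4.64821100e+01,  1.56774156e-02,
        1.37113107e-04, -3.81585664e-05]), 'ee_pos': array([ 0.1905579 , -0.51593071,  0.4039698 ]), 'tcp_rot': array([-1.79921954e+02,  6.98784214e-05,  2.02714123e+01]), 'wrist_force': array([ 0.59877129, -0.10509633,  0.75821038]), 'torque': array([-0.03181568,  0.05694987,  0.02565341]), 'grasp_force': 0.0, 'opening': 0.08562937201341805}
scene {'fx': 448.7521380117104, 'fy': 448.7521380117104, 'cx': 277.6709327580919, 'cy': 213.23362936540067, 'view': array([[ 0.78736571, -0.61611128, -0.02149717, -0.65634753],
       [-0.44696207, -0.54648877, -0.70821955,  0.15640676],
       [ 0.42459409,  0.56723621, -0.7056649 ,  1.16008777],
       [ 0.        ,  0.        ,  0.        ,  1.        ]])}
top {'fx': 435.51878600280907, 'fy': 435.51878600280907, 'cx': 271.45690358652206, 'cy': 208.62748177235116, 'view': array([[-0.01423152, -0.99989768,  0.00144668, -0.30990876],
       [-0.98115853,  0.01368597, -0.19271904,  0.59797629],
       [ 0.19267952, -0.0041621 , -0.98125291,  1.00944483],
       [ 0.        ,  0.        ,  0.        ,  1.        ]])}
```

View pics/scene0.png

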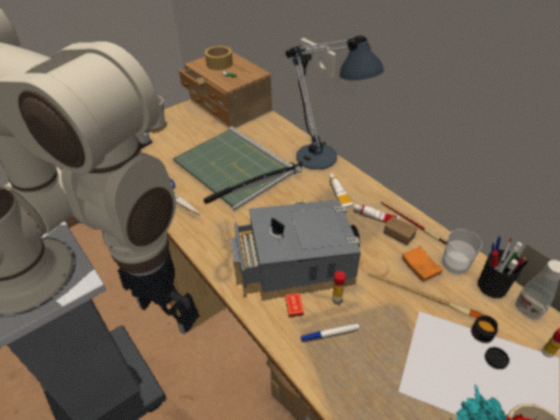

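View pics/top0.png

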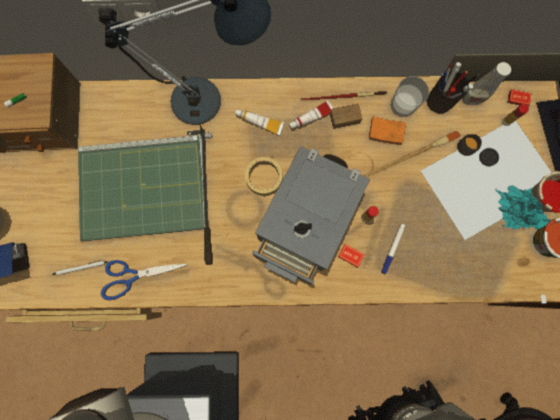

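The top view shows the box with its lid at about cols 258–368, rows 148–270, the wing near (303,228), and the open drawer pull near (283,272). The scene view agrees. I'll zoom in for the corners.

Run:
```python
import cv2
im=cv2.imread("pics/top0.png")
a=cv2.resize(im[140:290,240:390],None,fx=4,fy=4,interpolation=cv2.INTER_CUBIC)
cv2.imwrite("pics/top0z.png",a)
```

```text
(no output)
```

View pics/top0z.png

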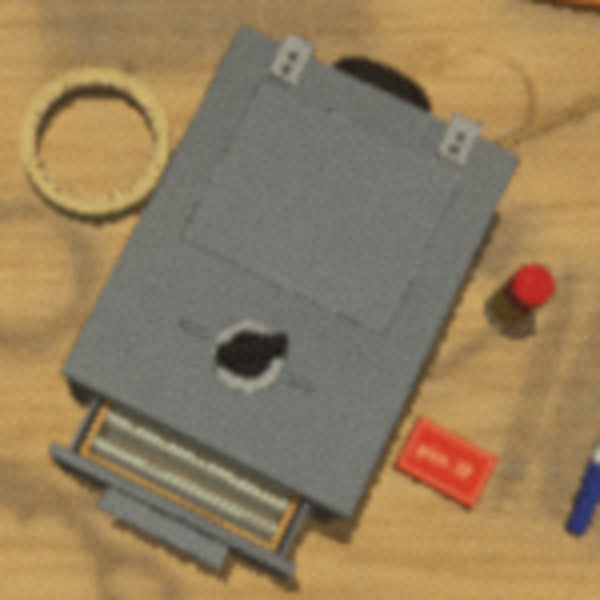

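The zoom shows lid corners at BL (243,27), BR (520,157), FR (352,516) and FL (68,372). The collar is at about (250,355), the ribs run (180,325)–(312,388), and the wing's right tip is at about (287,340). The pull's front edge runs from (100,505) to (222,570).

```bash
cat > h.py <<'E'
from workcell import monitor, camera, get_calibration, bot
import cv2, numpy as np
from scipy.spatial.transform import Rotation as R
def ray(c,u,v,z):
    V=c["view"]; Rm=V[:3,:3]; C=-Rm.T@V[:3,3]
    d=Rm.T@np.array([(u-c["cx"])/c["fx"],(v-c["cy"])/c["fy"],1]); return C+d*(z-C[2])/d[2]
def proj(c,p):
    q=c["view"]@np.append(p,1); return np.array([c["fx"]*q[0]/q[2]+c["cx"],c["fy"]*q[1]/q[2]+c["cy"]])
E
python3 - <<'E'
from h import *
c=get_calibration("top")
P=lambda u,v,z: ray(c,240+(u+.5)/4-.5,140+(v+.5)/4-.5,z)
BL,BR,FR,FL=P(243,27,.109),P(520,157,.109),P(352,516,.1225),P(68,372,.1225)
n=np.linalg.norm
print(BL,BR,FR,FL); print("w",n(BL-BR),n(FL-FR),"d",n(BL-FL),n(BR-FR))
x=(BL+BR-FL-FR)[:2]; y=(BL+FL-BR-FR)[:2]
print("yaw x",np.degrees(np.arctan2(x[1],x[0])),"yaw y",np.degrees(np.arctan2(-y[0],y[1])))
m=(BL+BR+FL+FR)/4
yaw=np.radians((np.degrees(np.arctan2(x[1],x[0]))+np.degrees(np.arctan2(-y[0],y[1])))/2)
ux=np.array([np.cos(yaw),np.sin(yaw)]); uy=np.array([-ux[1],ux[0]])
o=m[:2]+0.002*ux; print("origin",o,"yaw",np.degrees(yaw))
col=P(250,356,.108+.011+.009)
print("collar in box", (col[:2]-o)@ux,(col[:2]-o)@uy)
for q in [(180,325),(312,388)]:
    r=P(*q,.119)[:2]-o; print("rib",r@ux,r@uy)
for q in [(100,505),(222,570)]:
    r=P(*q,.073)[:2]-o; print("pull",r@ux,r@uy)
for q in [(215,367),(287,340),(225,340)]:
    r=P(*q,.154)[:2]-o; print("wing",r@ux,r@uy)
print("front, wing world",o-.065*ux, o-.142*ux)
E
```

```text
[ 0.73495845 -0.38968559  0.109     ] [ 0.65210461 -0.55135202  0.109     ] [ 0.44215747 -0.44197789  0.1225    ] [ 0.52574966 -0.28346895  0.1225    ]
w 0.1816612027251157 0.1792002814895276 d 0.23501604809449486 0.23711337435190225
yaw x -27.21879891514771 yaw y -27.468070274727985
origin [ 0.59051909 -0.41753976] yaw -27.343434594937847
collar in box -0.06544013951043041 0.000629052757025177
rib -0.06571518244547014 0.04443035694778896
rib -0.06474983493938583 -0.03900716988168791
pull -0.1756826958650251 0.041270458842952
pull -0.17754939158416386 -0.03956624054499305
wing -0.08389568184881543 0.015191228201704361
wing -0.05255556535771483 -0.01384181347955596
wing -0.06788060608195572 0.01684027223631924
front, wing world [ 0.53278159 -0.38768376] [ 0.46438485 -0.35231588]
```

The geometry agrees with the given sizes:

- **Lid:** about 181 × 236 mm.
- **Collar:** box (-65, 0.6) mm.
- **Ribs:** x = -65 mm.
- **Box:** origin (0.5905, -0.4175), yaw -27.3°.
- **Drawer:** about 35 mm out.
- **Wing:** about 0.75 rad.

Next is a move to a point in front of the pull with the fingers shut.

```bash
cat >> h.py <<'E'
O=np.array([.5905,-.4175,0]); YAW=-27.35
RB=R.from_euler("z",YAW,degrees=True)
def box(p): return O+RB.apply(p)
def down(yaw): return R.from_euler("xyz",[180,0,yaw],degrees=True)
def state():
    s=monitor.get_obs(); p=s["ee_pos"]; r=R.from_euler("xyz",s["tcp_rot"],degrees=True)
    b=RB.inv().apply(p-O)
    print("t %.2f box tcp %s rpy %s F %s T %s open %.4f g %.1f"%(s["time"],b.round(4),s["tcp_rot"].round(2),s["wrist_force"].round(1),s["torque"].round(2),s["opening"],s["grasp_force"]))
    return p,r
def rows(p0,r0,poses,g):
    "increments between successive poses, in tool axes and move units"
    out=[]
    for p,r in poses:
        d=r0.inv().apply(p-p0)/.04; w=(r0.inv()*r).as_rotvec()/.1
        assert max(abs(np.r_[d,w]))<=1,(d,w)
        out.append(" ".join("%.2f"%v for v in np.r_[d,w])+" %g"%g); p0,r0=p,r
    for i in range(0,len(out),8): print("; ".join(out[i:i+8]))
def line(p1,r1,n,g):
    p,r=state(); w=(r.inv()*r1).as_rotvec()
    rows(p,r,[(p+(p1-p)*k/n,r*R.from_rotvec(w*k/n)) for k in range(1,n+1)],g)
E
python3 -c "
from h import *
line(np.r_[box([-.22,0,0])[:2],.33],down(YAW),16,-1)"
```

```text
t 0.10 box tcp [-0.31   -0.2712  0.4041] rpy [-179.93   -0.     20.27] F [-0.2  0.2  0.5] T [-0.02  0.02  0.03] open 0.0854 g 0.0
0.41 -0.18 0.12 -0.00 0.00 0.52 -1; 0.40 -0.20 0.12 -0.00 0.00 0.52 -1; 0.39 -0.22 0.12 -0.00 0.00 0.52 -1; 0.37 -0.24 0.12 -0.00 0.00 0.52 -1; 0.36 -0.26 0.12 -0.00 0.00 0.52 -1; 0.35 -0.28 0.12 -0.00 0.00 0.52 -1; 0.33 -0.30 0.12 -0.00 0.00 0.52 -1; 0.32 -0.31 0.12 -0.00 0.00 0.52 -1
0.30 -0.33 0.12 -0.00 0.00 0.52 -1; 0.28 -0.35 0.12 -0.00 0.00 0.52 -1; 0.26 -0.36 0.12 -0.00 0.00 0.52 -1; 0.24 -0.37 0.12 -0.00 0.00 0.52 -1; 0.23 -0.39 0.12 -0.00 0.00 0.52 -1; 0.20 -0.40 0.12 -0.00 0.00 0.52 -1; 0.18 -0.41 0.12 -0.00 0.00 0.52 -1; 0.16 -0.42 0.12 -0.00 0.00 0.52 -1
```

Request:
carry_out(targets="0.41 -0.18 0.12 0 0 0.52 -1; 0.40 -0.20 0.12 0 0 0.52 -1; 0.39 -0.22 0.12 0 0 0.52 -1; 0.37 -0.24 0.12 0 0 0.52 -1; 0.36 -0.26 0.12 0 0 0.52 -1; 0.35 -0.28 0.12 0 0 0.52 -1; 0.33 -0.30 0.12 0 0 0.52 -1; 0.32 -0.31 0.12 0 0 0.52 -1", newtons=40)

```text
time: 0.77
ee_pos: [0.2936, -0.416, 0.3657]
tcp_rot: [-180.0, 0.0, -3.7]
wrist_force: [-0.7, 0.5, -0.7]
opening: 0.0001
grasp_force: 0.0
```

Request:
carry_out(targets="0.30 -0.33 0.12 0 0 0.52 -1; 0.28 -0.35 0.12 0 0 0.52 -1; 0.26 -0.36 0.12 0 0 0.52 -1; 0.24 -0.37 0.12 0 0 0.52 -1; 0.23 -0.39 0.12 0 0 0.52 -1; 0.20 -0.40 0.12 0 0 0.52 -1; 0.18 -0.41 0.12 0 0 0.52 -1; 0.16 -0.42 0.12 0 0 0.52 -1")

```text
time: 1.43
ee_pos: [0.3955, -0.3156, 0.3273]
tcp_rot: [-180.0, 0.0, -27.5]
wrist_force: [-0.3, -0.4, -0.5]
opening: -0.0005
grasp_force: 0.0
```

Run:
```python
from h import *
line(np.r_[box([-.215,0,0])[:2],.242],down(YAW),8,-1)
c=get_calibration("wrist"); im=camera("wrist"); cv2.imwrite("pics/w1.png",im[:,:,::-1])
for p in [[-.065,0,.119],[-.177,0,.073],[-.142,0,.073]]: print(proj(c,box(p)).round())
```

```text
t 1.43 box tcp [-0.22    0.0009  0.3273] rpy [-1.7999e+02  4.0000e-02 -2.7550e+01] F [-0.3 -0.4 -0.5] T [-0.05  0.03  0.01] open -0.0005 g 0.0
0.02 0.00 0.27 -0.00 0.00 -0.00 -1; 0.02 0.00 0.27 -0.00 0.00 -0.00 -1; 0.02 0.00 0.27 -0.00 0.00 -0.00 -1; 0.02 0.00 0.27 -0.00 0.00 -0.00 -1; 0.02 0.00 0.27 -0.00 0.00 -0.00 -1; 0.02 0.00 0.27 -0.00 0.00 -0.00 -1; 0.02 0.00 0.27 -0.00 0.00 -0.00 -1; 0.02 0.00 0.27 -0.00 0.00 -0.00 -1
[283. -79.]
[283. 156.]
[283. 102.]
```

View pics/w1.png

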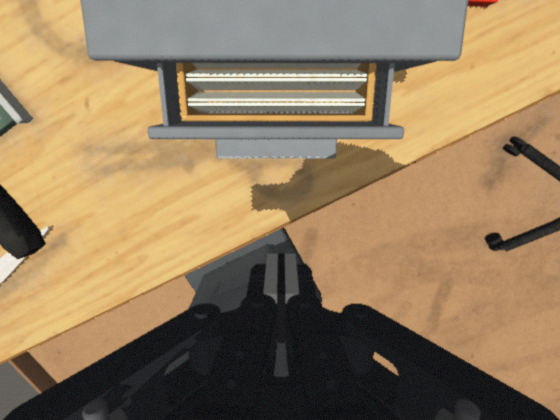

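The wrist view shows the pull's front edge at row 157, cols 217–335 (mid 276; predicted row 156, col 283). The depth is right and the lateral error is about 4 mm, so I shift a little to +y and go down to the pull's height.

Request:
carry_out(targets="0.02 -0.01 0.27 0 0 0 -1; 0.02 -0.01 0.27 0 0 0 -1; 0.02 -0.01 0.27 0 0 0 -1; 0.02 -0.01 0.27 0 0 0 -1; 0.02 -0.01 0.27 0 0 0 -1; 0.02 -0.01 0.27 0 0 0 -1; 0.02 -0.01 0.27 0 0 0 -1; 0 0 0.24 0 0 0 -1")

```text
time: 2.15
ee_pos: [0.4012, -0.3165, 0.2413]
tcp_rot: [-180.0, 0.0, -27.4]
wrist_force: [-0.8, -0.6, -0.2]
opening: 0.0004
grasp_force: 0.0
```

Request:
carry_out(targets="0.2 0 0 0 0 0 -1; 0.2 0 0 0 0 0 -1; 0.15 0 0 0 0 0 -1; 0.15 0 0 0 0 0 -1; 0.15 0 0 0 0 0 -1; 0.15 0 0 0 0 0 -1; 0.1 0 0 0 0 0 -1; 0 0 0 0 0 0 -1")

```text
time: 2.82
ee_pos: [0.4413, -0.3372, 0.2432]
tcp_rot: [180.0, -0.0, -27.4]
wrist_force: [-0.3, -1.2, 0.1]
opening: -0.0002
grasp_force: 0.0
```

```bash
python3 -c "
from h import *
state()"
```

```text
t 2.82 box tcp [-0.1694  0.0028  0.2432] rpy [ 1.7999e+02 -4.0000e-02 -2.7390e+01] F [-0.3 -1.2  0.1] T [ 0.03  0.03 -0.02] open -0.0002 g 0.0
```

Run:
```python
from h import *
im=camera("wrist"); cv2.imwrite("pics/w2.png",im[:,:,::-1])
```

```text
(no output)
```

View pics/w2.png

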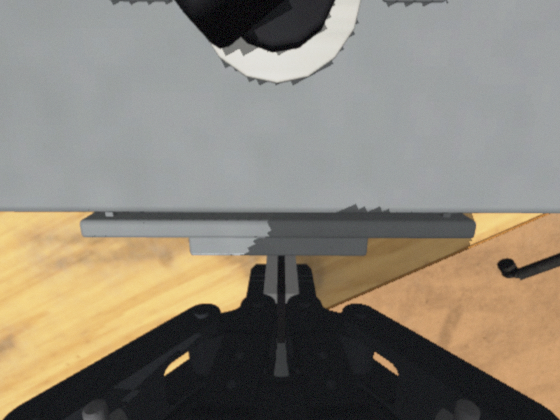

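The fingers touch the pull's front face (edge at row 254, mid col 279) and the drawer has moved in. I continue slowly to the stop.

Request:
carry_out(targets="0 0 0.07 0 0 0 -1; 0.08 0 0 0 0 0 -1; 0.08 0 0 0 0 0 -1; 0.08 0 0 0 0 0 -1; 0.08 0 0 0 0 0 -1; 0.05 0 0 0 0 0 -1; 0.05 0 0 0 0 0 -1; 0 0 0 0 0 0 -1")

```text
time: 3.53
ee_pos: [0.4553, -0.3444, 0.2398]
tcp_rot: [180.0, 0.1, -27.4]
wrist_force: [-4.2, 2.3, 0.3]
opening: -0.0001
grasp_force: 2.2
```

```bash
python3 -c "
from h import *
state()"
```

```text
t 3.53 box tcp [-0.1537  0.0028  0.2398] rpy [ 1.80e+02  7.00e-02 -2.74e+01] F [-4.2  2.3  0.3] T [0.38 0.81 0.02] open -0.0001 g 2.2
```

Request:
carry_out(targets="0.04 0 0 0 0 0 -1; 0.04 0 0 0 0 0 -1; 0.03 0 0 0 0 0 -1; 0.03 0 0 0 0 0 -1; 0 0 0 0 0 0 -1; 0 0 0 0 0 0 -1; 0 0 0 0 0 0 -1; 0 0 0 0 0 0 -1")

```text
time: 4.2
ee_pos: [0.457, -0.3453, 0.2396]
tcp_rot: [-180.0, 0.6, -27.4]
wrist_force: [-29.3, 14.9, 16.1]
opening: -0.0005
grasp_force: 16.9
```

```bash
python3 -c "
from h import *
state()"
```

```text
t 4.20 box tcp [-0.1517  0.0028  0.2396] rpy [-179.99    0.64  -27.44] F [-29.3  14.9  16.1] T [ 3.1   5.85 -0.02] open -0.0005 g 16.9
```

The force rose to 33 N at the end stop, with the pull at x ≈ -142 mm, so the drawer is home. I back off and rise to see the drawer and wing.

Request:
carry_out(targets="-0.2 0 0 0 0 0 -1; -0.4 0 0 0 0 0 -1; -0.4 0 -0.2 0 0 0 -1; 0 0 -0.6 0 0 0 0.2; 0 0 -0.6 0 0 0 0.2; 0.4 0 -0.6 0 0 0 0.2; 0.4 0 -0.4 0 0 0 0.2; 0.2 0 0 0 0 0 0.2")

```text
time: 4.87
ee_pos: [0.4619, -0.3479, 0.3402]
tcp_rot: [179.9, -0.4, -27.4]
wrist_force: [0.9, -0.9, 0.3]
opening: 0.0514
grasp_force: 0.0
```

Run:
```python
from h import *
state()
c=get_calibration("wrist"); im=camera("wrist"); cv2.imwrite("pics/w3.png",im[:,:,::-1])
np.save("c3.npy",c)
for p in [[-.065,0,.127],[-.0625,0,.154],[-.142,0,.079],[-.065,.042,.12]]: print(proj(c,box(p)).round())
```

```text
t 4.87 box tcp [-0.1462  0.0027  0.3402] rpy [179.94  -0.44 -27.4 ] F [ 0.9 -0.9  0.3] T [-0.05 -0.05 -0.04] open 0.0514 g 0.0
[287. 100.]
[288.  93.]
[285. 209.]
[210. 100.]
```

View pics/w3.png

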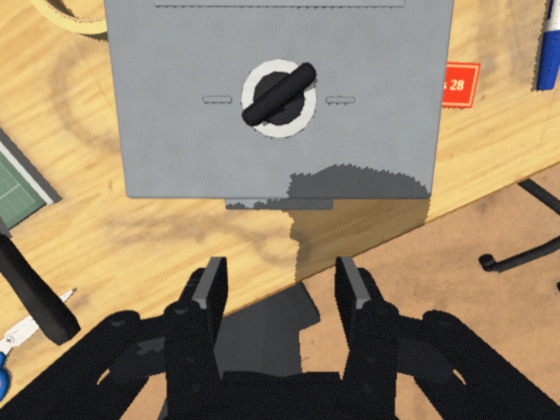

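Wrist view: the drawer is home (only the pull shows, row 208). The ribs are centred at (279,100). The blade top runs from (248,119) to (311,69), centre about (280,94), against a prediction of (288,93). I now measure position and angle in code.

Run:
```python
from h import *
c=np.load("c3.npy",allow_pickle=True).item()
im=cv2.imread("pics/w3.png")[50:140,230:330]
m=(im.max(2)<28).astype(np.uint8)
n,l,s,_=cv2.connectedComponentsWithStats(m); k=1+np.argmax(s[1:,4]); print(s[k])
pts=np.argwhere(l==k)[:,::-1]; rc=cv2.minAreaRect(pts.astype(np.float32)); print(rc)
B=lambda u,v,z: RB.inv().apply(ray(c,u,v,z)-O)
for q in [(252,115),(307,73),(280,94)]: print(B(*q,.154).round(4))
a,b=B(252,115,.154),B(307,73,.154); d=a-b; print("theta",np.arctan2(-d[0],d[1]),"len",np.hypot(*d[:2]))
print("ribs",B(203,99,.12).round(4),B(355,100,.12).round(4),"pull",B(227,209,.073).round(4),B(332,209,.073).round(4))
print("lid front",B(128,197,.122).round(4),B(432,197,.122).round(4))
p=np.array([.4619,-.3479,.3402]);
for z in [.16,.12]: print("tool axis px",proj(c,np.r_[p[:2],z]))
```

```text
[ 21  26  64  49 329]
((55.09206008911133, 53.348087310791016), (9.080570220947266, 79.19991302490234), 52.25319290161133)
[-0.0719  0.0164  0.154 ]
[-0.0539 -0.0085  0.154 ]
[-0.0627  0.0035  0.154 ]
theta 0.6254221401855458 len 0.030702750657243212
ribs [-0.0645  0.0461  0.12  ] [-0.0651 -0.038   0.12  ] pull [-0.1438  0.0441  0.073 ] [-0.1438 -0.036   0.073 ]
lid front [-0.1202  0.0944  0.122 ] [-0.1203 -0.0873  0.122 ]
tool axis px [281.53238211 266.22972377]
tool axis px [281.36117576 235.87706393]
```

The wrist measurements agree with each other at a +3.7 mm shift in box y, and the wing angle is about 0.63 rad. I update the frame and plan the approach, with the tool tilted with the ajar lid.

```bash
cat >> h.py <<'E'
O=O+RB.apply([0,.0037,0])
def lidpose(tilt,th,lift=0,up=.151):
    "tool pose gripping the wing: lid open by tilt, fastener at th"
    T=R.from_euler("y",tilt); H=np.array([.118,0,.102])
    p=H+T.apply(np.array([-.065,0,.143+up+lift])-H)
    return box(p), RB*T*R.from_euler("z",th-np.pi/2)*R.from_euler("x",np.pi)
def path(p,r,p1,r1,n):
    w=(r.inv()*r1).as_rotvec()
    return [(p+(p1-p)*k/n,r*R.from_rotvec(w*k/n)) for k in range(1,n+1)]
E
python3 - <<'E'
from h import *
p,r=state(); a=lidpose(.062,.63,.055); b=lidpose(.062,.63)
rows(p,r,path(p,r,*a,11)+path(*a,*b,5),.2)
E
```

```text
t 4.92 box tcp [-0.1457 -0.0009  0.3377] rpy [179.96  -0.29 -27.38] F [-1.7  1.1 -0.2] T [ 0.03  0.09 -0.02] open 0.0511 g 0.0
0.22 -0.00 -0.05 -0.03 -0.06 0.85 0.2; 0.22 -0.02 -0.05 -0.03 -0.06 0.85 0.2; 0.22 -0.04 -0.05 -0.03 -0.06 0.85 0.2; 0.21 -0.06 -0.05 -0.03 -0.06 0.85 0.2; 0.20 -0.07 -0.05 -0.03 -0.06 0.85 0.2; 0.20 -0.09 -0.06 -0.03 -0.06 0.85 0.2; 0.19 -0.11 -0.06 -0.03 -0.06 0.85 0.2; 0.18 -0.12 -0.06 -0.03 -0.06 0.85 0.2
0.17 -0.14 -0.06 -0.03 -0.06 0.85 0.2; 0.15 -0.15 -0.06 -0.03 -0.06 0.85 0.2; 0.14 -0.16 -0.06 -0.03 -0.06 0.85 0.2; -0.00 0.00 0.28 -0.00 -0.00 -0.00 0.2; 0.00 0.00 0.27 0.00 0.00 0.00 0.2; -0.00 -0.00 0.28 0.00 0.00 0.00 0.2; 0.00 0.00 0.27 0.00 0.00 0.00 0.2; -0.00 0.00 0.28 0.00 0.00 0.00 0.2
```

Request:
carry_out(targets="0.22 0 -0.05 -0.03 -0.06 0.85 0.2; 0.22 -0.02 -0.05 -0.03 -0.06 0.85 0.2; 0.22 -0.04 -0.05 -0.03 -0.06 0.85 0.2; 0.21 -0.06 -0.05 -0.03 -0.06 0.85 0.2; 0.20 -0.07 -0.05 -0.03 -0.06 0.85 0.2; 0.20 -0.09 -0.06 -0.03 -0.06 0.85 0.2; 0.19 -0.11 -0.06 -0.03 -0.06 0.85 0.2; 0.18 -0.12 -0.06 -0.03 -0.06 0.85 0.2")

```text
time: 5.58
ee_pos: [0.4054, -0.4941, 0.3504]
tcp_rot: [-175.4, 3.8, -51.4]
wrist_force: [-0.3, -0.3, 0.5]
opening: 0.051
grasp_force: 0.0
```

Request:
carry_out(targets="0.17 -0.14 -0.06 -0.03 -0.06 0.85 0.2; 0.15 -0.15 -0.06 -0.03 -0.06 0.85 0.2; 0.14 -0.16 -0.06 -0.03 -0.06 0.85 0.2; 0 0 0 0 0 0 0.2; 0 0 0 0 0 0 0.2; 0 0 0 0 0 0 0.2; 0 0 0 0 0 0 0.2; 0 0 0 0 0 0 0.2")

```text
time: 6.25
ee_pos: [0.3627, -0.5472, 0.358]
tcp_rot: [-173.2, 6.1, -57.6]
wrist_force: [-0.4, 0.1, -0.1]
opening: 0.0511
grasp_force: 0.0
```

Run:
```python
from h import *
p,r=state(); b=lidpose(.062,.63)
rows(p,r,path(p,r,*b,8),.2)
c=get_calibration("wrist"); im=camera("wrist"); cv2.imwrite("pics/w4.png",im[:,:,::-1])
print(proj(c,box([-.0625,0,.154])), [proj(c,p+r.apply([0,0,d])) for d in (.21,.155)])
```

```text
t 6.25 box tcp [-0.1427 -0.2235  0.358 ] rpy [-173.21    6.06  -57.55] F [-0.4  0.1 -0.1] T [-0.09  0.01  0.  ] open 0.0511 g 0.0
-0.09 -0.72 0.26 -0.17 0.10 0.51 0.2; -0.13 -0.72 0.25 -0.17 0.10 0.51 0.2; -0.17 -0.71 0.24 -0.17 0.10 0.51 0.2; -0.21 -0.71 0.22 -0.17 0.10 0.51 0.2; -0.25 -0.70 0.21 -0.17 0.10 0.51 0.2; -0.28 -0.69 0.19 -0.17 0.10 0.51 0.2; -0.32 -0.68 0.18 -0.17 0.10 0.51 0.2; -0.36 -0.66 0.16 -0.17 0.10 0.51 0.2
[-21.05057985 253.73017672] [array([282.19046302, 239.30389122]), array([282.62038405, 290.43097577])]
```

View pics/w4.png

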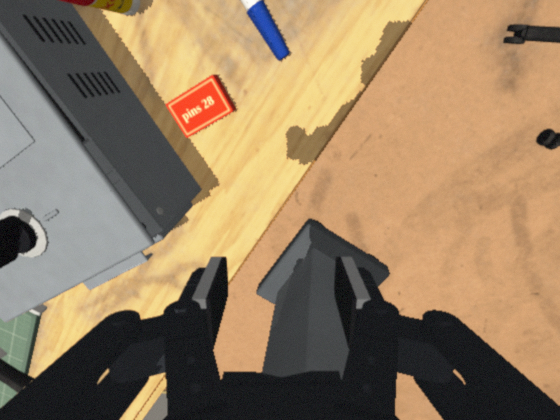

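The arm is not where the rows should have put it. It is well to the right of the box (the pin box is at (200,105), the wing at the left edge), in free air and touching nothing. Before moving again I check the joints for the cause.

Run:
```python
from h import *
s=monitor.get_obs(); print(s["q"].round(2),s["qd"].round(2),s["joint_efforts"].round(2)); state()
im=camera("scene"); cv2.imwrite("pics/s1.png",im[:,:,::-1])
```

```text
[-57.61  23.5   26.88  99.44   6.78 179.94] [-0.25  0.01  0.3   0.01 -0.07 -0.02] [ -0.24 -70.62  45.39   1.14   0.37  -0.  ]
t 6.30 box tcp [-0.1427 -0.2236  0.3582] rpy [-173.21    6.05  -57.55] F [0.1 0.7 0.5] T [-0.14 -0.02  0.01] open 0.0511 g 0.0
```

View pics/s1.png

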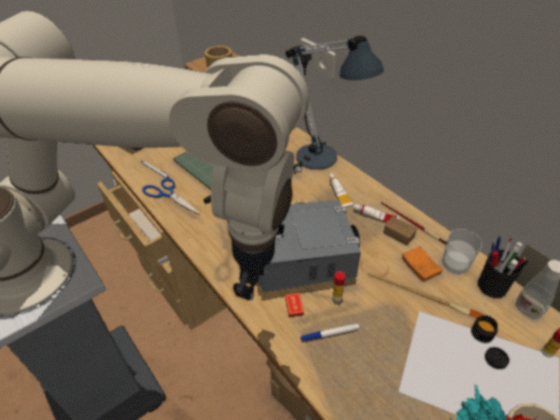

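Joint 6 ran into its 180° limit, because yaw = q1 − q6 + 180. The same grasp with the tool half a turn round (yaw about +99°, q6 about 45°) lies well inside the range. I re-plan the long turn that way, high above everything.

```bash
sed -i 's/th-np.pi\/2)/th+np.pi\/2)/' h.py
python3 - <<'E'
from h import *
p,r=state(); a=lidpose(.062,.63,.06); print(a[1].as_euler("xyz",degrees=True), "q1",np.degrees(np.arctan2(a[0][1],a[0][0])))
rows(p,r,path(p,r,*a,32),.2)
E
```

```text
t 6.35 box tcp [-0.1428 -0.2237  0.3582] rpy [-173.21    6.05  -57.57] F [-0.3  0.1  0.1] T [-0.17  0.13  0.04] open 0.0511 g 0.0
[-177.12833629   -2.09196572   98.69389965] q1 -35.52353230950785
-0.03 -0.19 0.02 -0.04 -0.06 -0.85 0.2; -0.01 -0.19 0.02 -0.04 -0.06 -0.85 0.2; 0.01 -0.19 0.02 -0.04 -0.06 -0.85 0.2; 0.02 -0.19 0.02 -0.04 -0.06 -0.85 0.2; 0.04 -0.18 0.02 -0.04 -0.06 -0.85 0.2; 0.05 -0.18 0.02 -0.04 -0.06 -0.85 0.2; 0.07 -0.18 0.01 -0.04 -0.06 -0.85 0.2; 0.08 -0.17 0.01 -0.04 -0.06 -0.85 0.2
0.10 -0.16 0.01 -0.04 -0.06 -0.85 0.2; 0.11 -0.15 0.01 -0.04 -0.06 -0.85 0.2; 0.12 -0.14 0.01 -0.04 -0.06 -0.85 0.2; 0.14 -0.13 0.01 -0.04 -0.06 -0.85 0.2; 0.15 -0.12 0.01 -0.04 -0.06 -0.85 0.2; 0.16 -0.11 0.01 -0.04 -0.06 -0.85 0.2; 0.17 -0.09 0.01 -0.04 -0.06 -0.85 0.2; 0.17 -0.08 0.00 -0.04 -0.06 -0.85 0.2
0.18 -0.06 0.00 -0.04 -0.06 -0.85 0.2; 0.18 -0.05 0.00 -0.04 -0.06 -0.85 0.2; 0.19 -0.03 0.00 -0.04 -0.06 -0.85 0.2; 0.19 -0.02 -0.00 -0.04 -0.06 -0.85 0.2; 0.19 0.00 -0.00 -0.04 -0.06 -0.85 0.2; 0.19 0.02 -0.00 -0.04 -0.06 -0.85 0.2; 0.19 0.03 -0.00 -0.04 -0.06 -0.85 0.2; 0.18 0.05 -0.01 -0.04 -0.06 -0.85 0.2
0.18 0.06 -0.01 -0.04 -0.06 -0.85 0.2; 0.17 0.08 -0.01 -0.04 -0.06 -0.85 0.2; 0.17 0.09 -0.01 -0.04 -0.06 -0.85 0.2; 0.16 0.11 -0.01 -0.04 -0.06 -0.85 0.2; 0.15 0.12 -0.01 -0.04 -0.06 -0.85 0.2; 0.14 0.13 -0.01 -0.04 -0.06 -0.85 0.2; 0.12 0.14 -0.01 -0.04 -0.06 -0.85 0.2; 0.11 0.15 -0.01 -0.04 -0.06 -0.85 0.2
```

Request:
carry_out(targets="-0.03 -0.19 0.02 -0.04 -0.06 -0.85 0.2; -0.01 -0.19 0.02 -0.04 -0.06 -0.85 0.2; 0.01 -0.19 0.02 -0.04 -0.06 -0.85 0.2; 0.02 -0.19 0.02 -0.04 -0.06 -0.85 0.2; 0.04 -0.18 0.02 -0.04 -0.06 -0.85 0.2; 0.05 -0.18 0.02 -0.04 -0.06 -0.85 0.2; 0.07 -0.18 0.01 -0.04 -0.06 -0.85 0.2; 0.08 -0.17 0.01 -0.04 -0.06 -0.85 0.2")

```text
time: 7.02
ee_pos: [0.409, -0.5078, 0.3598]
tcp_rot: [-171.7, 3.5, -18.2]
wrist_force: [-1.0, 0.3, 0.5]
opening: 0.0513
grasp_force: 0.0
```

Run:
```python
from h import *
p,r=state(); a=lidpose(.062,.63,.06); print(monitor.get_obs()["q"].round(1))
rows(p,r,path(p,r,*a,24),.2)
```

```text
t 7.02 box tcp [-0.1197 -0.1673  0.3598] rpy [-171.7     3.55  -18.23] F [-1.   0.3  0.5] T [-0.11 -0.02  0.  ] open 0.0513 g 0.0
[-52.   23.9  27.5 101.2   4.9 146.2]
0.10 -0.16 0.01 -0.04 -0.06 -0.85 0.2; 0.11 -0.15 0.01 -0.04 -0.06 -0.85 0.2; 0.13 -0.14 0.01 -0.04 -0.06 -0.85 0.2; 0.14 -0.13 0.01 -0.04 -0.06 -0.85 0.2; 0.15 -0.12 0.01 -0.04 -0.06 -0.85 0.2; 0.16 -0.11 0.01 -0.04 -0.06 -0.85 0.2; 0.17 -0.09 0.00 -0.04 -0.06 -0.85 0.2; 0.17 -0.08 0.00 -0.04 -0.06 -0.85 0.2
0.18 -0.06 0.00 -0.04 -0.06 -0.85 0.2; 0.18 -0.05 0.00 -0.04 -0.06 -0.85 0.2; 0.19 -0.03 -0.00 -0.04 -0.06 -0.85 0.2; 0.19 -0.02 -0.00 -0.04 -0.06 -0.85 0.2; 0.19 0.00 -0.00 -0.04 -0.06 -0.85 0.2; 0.19 0.02 -0.00 -0.04 -0.06 -0.85 0.2; 0.19 0.03 -0.00 -0.04 -0.06 -0.85 0.2; 0.18 0.05 -0.01 -0.04 -0.06 -0.85 0.2
0.18 0.06 -0.01 -0.04 -0.06 -0.85 0.2; 0.17 0.08 -0.01 -0.04 -0.06 -0.85 0.2; 0.16 0.09 -0.01 -0.04 -0.06 -0.85 0.2; 0.16 0.11 -0.01 -0.04 -0.06 -0.85 0.2; 0.15 0.12 -0.01 -0.04 -0.06 -0.85 0.2; 0.14 0.13 -0.01 -0.04 -0.06 -0.85 0.2; 0.12 0.14 -0.01 -0.04 -0.06 -0.85 0.2; 0.11 0.15 -0.01 -0.04 -0.06 -0.85 0.2
```

The path is now being tracked exactly, so I continue.

Request:
carry_out(targets="0.10 -0.16 0.01 -0.04 -0.06 -0.85 0.2; 0.11 -0.15 0.01 -0.04 -0.06 -0.85 0.2; 0.13 -0.14 0.01 -0.04 -0.06 -0.85 0.2; 0.14 -0.13 0.01 -0.04 -0.06 -0.85 0.2; 0.15 -0.12 0.01 -0.04 -0.06 -0.85 0.2; 0.16 -0.11 0.01 -0.04 -0.06 -0.85 0.2; 0.17 -0.09 0 -0.04 -0.06 -0.85 0.2; 0.17 -0.08 0 -0.04 -0.06 -0.85 0.2")

```text
time: 7.68
ee_pos: [0.4561, -0.4691, 0.3613]
tcp_rot: [-172.1, 0.7, 20.8]
wrist_force: [-0.0, -0.1, 0.8]
opening: 0.0512
grasp_force: 0.0
```

Request:
carry_out(targets="0.18 -0.06 0 -0.04 -0.06 -0.85 0.2; 0.18 -0.05 0 -0.04 -0.06 -0.85 0.2; 0.19 -0.03 0 -0.04 -0.06 -0.85 0.2; 0.19 -0.02 0 -0.04 -0.06 -0.85 0.2; 0.19 0 0 -0.04 -0.06 -0.85 0.2; 0.19 0.02 0 -0.04 -0.06 -0.85 0.2; 0.19 0.03 0 -0.04 -0.06 -0.85 0.2; 0.18 0.05 -0.01 -0.04 -0.06 -0.85 0.2")

```text
time: 8.35
ee_pos: [0.5028, -0.4301, 0.3624]
tcp_rot: [-174.2, -1.3, 59.8]
wrist_force: [-1.0, -0.3, -0.2]
opening: 0.0512
grasp_force: 0.0
```

Request:
carry_out(targets="0.18 0.06 -0.01 -0.04 -0.06 -0.85 0.2; 0.17 0.08 -0.01 -0.04 -0.06 -0.85 0.2; 0.16 0.09 -0.01 -0.04 -0.06 -0.85 0.2; 0.16 0.11 -0.01 -0.04 -0.06 -0.85 0.2; 0.15 0.12 -0.01 -0.04 -0.06 -0.85 0.2; 0.14 0.13 -0.01 -0.04 -0.06 -0.85 0.2; 0.12 0.14 -0.01 -0.04 -0.06 -0.85 0.2; 0.11 0.15 -0.01 -0.04 -0.06 -0.85 0.2")

```text
time: 9.02
ee_pos: [0.549, -0.3913, 0.3643]
tcp_rot: [-177.1, -1.5, 98.8]
wrist_force: [-0.2, -1.1, -0.3]
opening: 0.0511
grasp_force: 0.0
```

Run:
```python
from h import *
p,r=state(); b=lidpose(.062,.63); print(monitor.get_obs()["q"].round(1))
rows(p,r,path(p,r,*b,8),.2)
c=get_calibration("wrist"); im=camera("wrist"); cv2.imwrite("pics/w5.png",im[:,:,::-1])
print(proj(c,box([-.0625,0,.154])), [proj(c,p+r.apply([0,0,d])).round() for d in (.21,.155)])
```

```text
t 9.02 box tcp [-0.0488  0.0005  0.3643] rpy [-177.14   -1.49   98.83] F [-0.2 -1.1 -0.3] T [-0.02 -0.08 -0.02] open 0.0511 g 0.0
[-35.3  24.4  29.   97.7  -0.9  45.8]
0.00 -0.00 0.19 0.00 0.01 0.00 0.2; 0.00 -0.00 0.19 0.00 0.01 0.00 0.2; 0.00 -0.00 0.19 0.00 0.01 0.00 0.2; 0.00 -0.00 0.19 0.00 0.01 0.00 0.2; 0.00 -0.00 0.19 0.00 0.01 0.00 0.2; -0.00 -0.00 0.19 0.00 0.01 0.00 0.2; -0.00 -0.00 0.19 0.00 0.01 0.00 0.2; -0.00 -0.00 0.19 0.00 0.01 0.00 0.2
[278.02131701 235.55049982] [array([279., 239.]), array([279., 291.])]
```

View pics/w5.png

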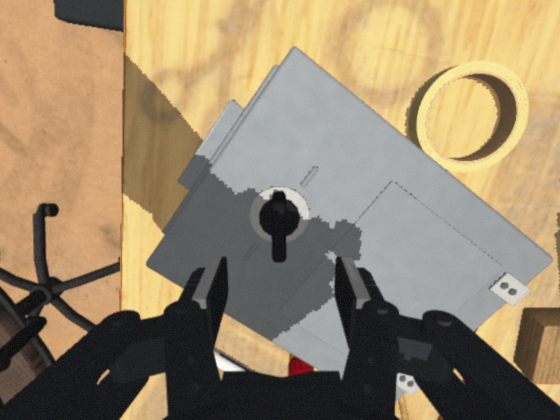

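The blade shows upright at col 279, rows about 195–262, and is aligned with the tool. I check its centre numerically before going down.

Run:
```python
from h import *
p,r=state(); c=get_calibration("wrist")
im=cv2.imread("pics/w5.png")[170:275,240:320]; m=(im.max(2)<40).astype(np.uint8)
for t in range(10,100,4):
    x=np.where(m[t])[0]; print(170+t, (240+x.min(),240+x.max()) if len(x) else None, end=" | ")
print()
for s in (-.02,0,.02):
    T=R.from_euler("y",.062); H=np.array([.118,0,.102]); print(proj(c,box(H+T.apply(np.array([-.065-s*np.sin(.63),s*np.cos(.63),.143])-H))).round(1))
```

```text
t 9.07 box tcp [-0.0485  0.0016  0.3643] rpy [-177.2    -1.49   99.22] F [ 0.8  0.3 -0.5] T [ 0.   -0.13 -0.01] open 0.0512 g 0.0
180 None | 184 None | 188 None | 192 (np.int64(275), np.int64(282)) | 196 (np.int64(273), np.int64(284)) | 200 (np.int64(271), np.int64(285)) | 204 (np.int64(265), np.int64(292)) | 208 (np.int64(262), np.int64(295)) | 212 (np.int64(260), np.int64(296)) | 216 (np.int64(260), np.int64(298)) | 220 (np.int64(260), np.int64(298)) | 224 (np.int64(261), np.int64(296)) | 228 (np.int64(263), np.int64(295)) | 232 (np.int64(268), np.int64(291)) | 236 (np.int64(272), np.int64(285)) | 240 (np.int64(273), np.int64(285)) | 244 (np.int64(273), np.int64(285)) | 248 (np.int64(272), np.int64(285)) | 252 (np.int64(273), np.int64(285)) | 256 (np.int64(273), np.int64(285)) | 260 (np.int64(274), np.int64(283)) | 264 None | 268 None | 
[276.5 266.8]
[276.7 237. ]
[276.9 205.1]
```

The blade centre is about 2–3 mm further along tool +x. I descend with that correction, then close.

Request:
carry_out(targets="0.03 0 0.19 0 0.01 0 0.2; 0.03 0 0.19 0 0.01 0 0.2; 0 0 0.19 0 0.01 0 0.2; 0 0 0.19 0 0.01 0 0.2; 0 0 0.19 0 0.01 0 0.2; 0 0 0.18 0 0.01 0 0.2; 0 0 0.18 0 0.01 0 0.2; 0 0 0.18 0 0.01 0 0.2")

```text
time: 9.73
ee_pos: [0.5448, -0.3886, 0.3039]
tcp_rot: [-177.1, -2.0, 98.5]
wrist_force: [-1.1, 0.2, 0.3]
opening: 0.0509
grasp_force: 0.0
```

Run:
```python
from h import *
p,r=state(); b=lidpose(.062,.63); print((r.inv().apply(b[0]-p)*1000).round(1))
```

```text
t 9.73 box tcp [-0.0539  0.001   0.3039] rpy [-177.11   -1.98   98.49] F [-1.1  0.2  0.3] T [-0.07 -0.03 -0.  ] open 0.0509 g 0.0
[-1.4  0.3 -1.1]
```

Request:
carry_out(targets="0 0 -0.03 0 0 0 -0.3; 0 0 0 0 0 0 -0.6; 0 0 0 0 0 0 -1; 0 0 0 0 0 0 -1; 0 0 0 0 0 0 -1; 0 0 0 0 0 0 -1; 0 0 0 0 0 0 -1; 0 0 0 0 0 0 -1", newtons=40)

```text
time: 10.4
ee_pos: [0.5447, -0.3886, 0.3063]
tcp_rot: [-177.1, -1.9, 98.5]
wrist_force: [-5.0, -0.8, 2.5]
opening: 0.0079
grasp_force: 42.5
```

Run:
```python
from h import *
p,r=state()
rb=RB*R.from_euler("y",.062)*R.from_euler("z",np.pi/2)*R.from_euler("x",np.pi)
print("turn left (tool rotvec/0.1)",((r.inv()*rb).as_rotvec()/.1).round(2))
```

```text
t 10.40 box tcp [-0.054   0.0009  0.3063] rpy [-177.08   -1.95   98.5 ] F [-5.  -0.8  2.5] T [-0.07  0.88  0.11] open 0.0079 g 42.5
turn left (tool rotvec/0.1) [0.   0.02 6.26]
```

Gripped. Now I turn 0.626 rad clockwise from above, about the tool axis.

Request:
carry_out(targets="0 0 0 0 0 0.78 -1; 0 0 0 0 0 0.78 -1; 0 0 0 0 0 0.78 -1; 0 0 0 0 0 0.78 -1; 0 0 0 0 0 0.78 -1; 0 0 0 0 0 0.78 -1; 0 0 0 0 0 0.79 -1; 0 0 0 0 0 0.79 -1")

```text
time: 11.07
ee_pos: [0.5448, -0.3887, 0.3064]
tcp_rot: [-176.5, 0.1, 62.5]
wrist_force: [-3.8, -0.8, 2.0]
opening: 0.0079
grasp_force: 42.5
```

Run:
```python
from h import *
p,r=state(); im=camera("wrist"); cv2.imwrite("pics/w6.png",im[:,:,::-1])
rb=RB*R.from_euler("y",.062)*R.from_euler("z",np.pi/2)*R.from_euler("x",np.pi)
print("turn left",((r.inv()*rb).as_rotvec()/.1).round(2))
H=np.array([.118,0,.102]); Hw=box(H)
# press: rotate the held pose about the hinge from .062 to -.002
P=[]; ax=RB.apply([0,1,0])
for k in range(1,9):
    D=R.from_rotvec(-ax*.064*k/8); P.append((Hw+D.apply(p-Hw),D*r))
rows(p,r,P,-1)
```

```text
t 11.07 box tcp [-0.0538  0.0009  0.3064] rpy [-1.7653e+02  1.4000e-01  6.2460e+01] F [-3.8 -0.8  2. ] T [-0.16  0.62  0.07] open 0.0079 g 42.5
turn left [ 0.01  0.02 -0.03]
-0.00 -0.04 0.04 -0.08 0.00 0.00 -1; -0.00 -0.04 0.04 -0.08 0.00 0.00 -1; -0.00 -0.04 0.04 -0.08 0.00 0.00 -1; -0.00 -0.04 0.04 -0.08 0.00 0.00 -1; -0.00 -0.04 0.04 -0.08 0.00 0.00 -1; -0.00 -0.04 0.04 -0.08 0.00 0.00 -1; -0.00 -0.04 0.04 -0.08 0.00 0.00 -1; -0.00 -0.04 0.04 -0.08 0.00 0.00 -1
```

The turn is done: tool yaw 62.5°, which is the rib line to within 0.3°. Now I press down about the hinge in two halves, watching the force.

Request:
carry_out(targets="0 -0.038 0.036 -0.08 0 0 -1; 0 -0.038 0.036 -0.08 0 0 -1; 0 -0.038 0.036 -0.08 0 0 -1; 0 -0.038 0.036 -0.08 0 0 -1; 0 0 0 0 0 0 -1; 0 0 0 0 0 0 -1; 0 0 0 0 0 0 -1; 0 0 0 0 0 0 -1", newtons=50)

```text
time: 11.78
ee_pos: [0.5391, -0.3857, 0.3013]
tcp_rot: [-178.4, 0.1, 62.8]
wrist_force: [-5.2, -0.7, 5.1]
opening: 0.0079
grasp_force: 52.1
```

```bash
python3 -c "
from h import *
state()"
```

```text
t 11.78 box tcp [-0.0603  0.0009  0.3013] rpy [-1.7839e+02  1.3000e-01  6.2850e+01] F [-5.2 -0.7  5.1] T [-0.12  1.05  0.03] open 0.0079 g 52.1
```

The lid is 5 mm down with only 5 N, so it has passed both blocking heights. I continue to flush.

Request:
carry_out(targets="0 -0.038 0.036 -0.08 0 0 -1; 0 -0.038 0.036 -0.08 0 0 -1; 0 -0.038 0.036 -0.08 0 0 -1; 0 -0.038 0.036 -0.08 0 0 -1; 0 0 0 0 0 0 -1; 0 0 0 0 0 0 -1; 0 0 0 0 0 0 -1; 0 0 0 0 0 0 -1")

```text
time: 12.45
ee_pos: [0.5335, -0.3828, 0.2964]
tcp_rot: [179.7, 0.1, 62.8]
wrist_force: [-6.7, 1.3, 9.8]
opening: 0.0076
grasp_force: 52.8
```

```bash
python3 -c "
from h import *
state()"
```

```text
t 12.45 box tcp [-0.0665  0.0009  0.2964] rpy [1.7974e+02 1.4000e-01 6.2850e+01] F [-6.7  1.3  9.8] T [ 0.13  1.4  -0.05] open 0.0076 g 52.8
```

Request:
carry_out(targets="0 0 0.02 0 0 0 -1; 0 0 0.02 0 0 0 -1; 0 0 0.02 0 0 0 -1; 0 0 0 0 0 0 -1; 0 0 0 0 0 0 -1; 0 0 0 0 0 0 -1; 0 0 0 0 0 0 -1; 0 0 0 0 0 0 -1")

```text
time: 13.12
ee_pos: [0.5333, -0.3826, 0.2962]
tcp_rot: [179.6, 0.2, 62.8]
wrist_force: [-9.9, 3.8, 21.5]
opening: 0.008
grasp_force: 54.6
```

```bash
python3 -c "
from h import *
state()"
```

```text
t 13.12 box tcp [-0.0668  0.001   0.2962] rpy [1.7963e+02 1.5000e-01 6.2850e+01] F [-9.9  3.8 21.5] T [ 0.86  2.29 -0.05] open 0.0080 g 54.6
```

The force rose from 10 to 21 N over just 0.2 mm of travel, which is a hard stop at the flush height. I use the last picture to check from three views.

Run:
```python
from h import *
S=camera("scene")[:,:,::-1]; T=camera("top")[:,:,::-1]; W=camera("wrist")[:,:,::-1]
a=cv2.resize(S[180:330,220:370],(400,400),interpolation=cv2.INTER_CUBIC)
b=cv2.resize(T[140:290,240:390],(400,400),interpolation=cv2.INTER_CUBIC)
cs=get_calibration("scene")
for n,z in (("flush",.102),("ajar",.116)): print(n,[((proj(cs,box([-.122,y,z]))-[220,180])*400/150).round() for y in (-.092,.092)])
c=cv2.resize(W[100:300],(560,200)); c=cv2.copyMakeBorder(c,0,0,120,120,cv2.BORDER_CONSTANT)
cv2.imwrite("pics/end.png",np.vstack([np.hstack([a,b]),c])); state()
```

```text
flush [array([107., 237.]), array([77., 89.])]
ajar [array([107., 227.]), array([76., 78.])]
t 13.27 box tcp [-0.0668  0.001   0.2962] rpy [1.7963e+02 1.6000e-01 6.2850e+01] F [-10.7   3.1  21.5] T [ 0.72  2.29 -0.03] open 0.0076 g 54.6
```

View pics/end.png

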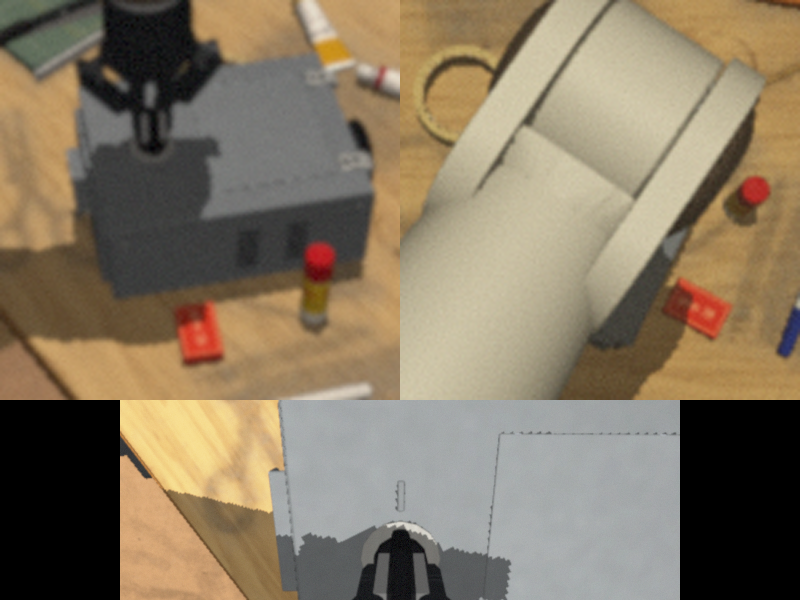

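The final picture shows:
- The blade and the rib share column 400 in the wrist view, so they are in line.
- The lid's near front corner is at about (105,236) in the scene crop, matching the flush prediction (107,237).
- Only the pull shows in front of the lid.
- The glue stick, pin box and tape are where they were.

I hand in while holding.

```bash
python3 -c "
from workcell import bot
print(bot.job_done())"
```

```text
the job is handed in; nothing more can be done
None
```

The drawer is fully home against its stop, the wing is in line with the ribs, and the lid is pressed flush and still held there at about 21 N, not locked. The job is handed in (13.3 s on the clock); on the way the arm ran into its last-joint limit in free air, touching nothing, and the bystanders the final picture shows (tape, glue stick, pin box) had not moved.

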